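# Hover the inspection cover over the gearbox port for screwing down

### The job

I am closing up the gearbox and its inspection cover, the flat plate with the hexagonal breather plug, is in the closed steel spares case. Open the case lid until it rests back on its stop and leave it open, lift the cover out by its plug and hold it level about a centimetre above the gasket on the gearbox's top port, its four holes lined up over the four threaded holes so that I can start the screws; either way round fits. Never let the cover touch the gearbox or its gasket, leave the hand tools and the screw dish where they lie, and finish still holding the cover there: do not set it down or let go.

Things in the scene. Friction and masses are not known exactly. Their poses are not given: they have to be found in the camera images.
- case: fixed sheet-steel case, 170 (x) x 260 (y) x 60 mm high, walls 3 mm; origin: centre of its underside. Front with the lift tab faces its -x, hinge on its +x rim. Inner floor 5 mm above the bench. A 35 mm high partition at y = +66 mm fences off two bearings; the cover lies on the floor of the large -y bay, within 20 mm of y = -30 mm. Stop lugs rise 30 mm above the rear rim behind the hinge
- case_lid (a joint): lid hinge: 0 closed, grows as it opens up and away from the front, 1.82 rad resting on its stop, 14 degrees past upright, where its own weight keeps it. Let go before upright (1.57) it falls shut, past 1.65 it falls back on its stop. No latch; lid about 0.35 kg, hinge nearly free
- lid_tab (a point): pinch point of the lid's rubber lift tab: a flat tongue 30 mm wide along the hinge, 8 mm thick, sticking out 34 mm from the middle of the lid's front edge, 60 mm above the bench when shut. Point: mid thickness and width, 25 mm out from the lid's edge, 200 mm from the hinge line. Pinched across its width it turns between the fingers. Lid skirt hangs 11 mm below. Axes as the case when shut
- lid_hinge (a point): fixed point on the hinge line, at the middle of the case's rear rim, 60 mm above the bench; the hinge line runs along its y axis (the case's y)
- cover_plug (a point): centre of the plug of the loose cover: aluminium plate 94 (x) x 130 (y) x 5 mm, 0.2 kg, with an upright steel hexagonal plug at its centre (also of mass), 36 mm across flats, to 32 mm above the underside, plus a cap 26 mm wide, 4 high. Point: on the plug's axis, 18 mm above the underside. Two flats face the cover's +y and -y. Four 13 mm holes at +-35 mm x, +-53 mm y. z up
- cover_hole_a (a point): lower mouth, on the plate's underside, of the cover's screw hole at +35 mm x, +53 mm y from the plug's axis
- cover_hole_b (a point): lower mouth of the opposite screw hole, at -35 mm x, -53 mm y
- port (a point): centre of the gasket face on top of the fixed gearbox, 106.5 mm above the bench; flange and gasket 94 (x) x 130 mm (y) round an opening 50 x 80 mm, four M6 threaded holes (6 mm) at +-35 mm x, +-53 mm y. Foot 150 x 130 mm; shafts stick out to its -x and +y below the flange. z up
- port_hole_a (a point): threaded hole at +35 mm x, +53 mm y from the port's centre, at the gasket face
- port_hole_b (a point): opposite threaded hole, at -35 mm x, -53 mm y, at the gasket face
- turning_tool: bystander: dark steel turning tool holder lying on the bench behind the case, 25 x 25 mm shank, 170 mm long along its x; origin at its underside, near the middle
- parting_tool: bystander: parting tool holder on the bench between case and gearbox, 22 x 22 mm painted shank and a thin blade, 165 mm long along its x; origin at its underside, near the middle
- wrench: bystander: steel wrench lying flat on the bench near the robot, along its x
- screw_dish: bystander: round steel dish 100 mm wide, 22 mm high, with the four cover screws, on the bench beyond the gearbox; origin at the centre of its underside

How it is judged (in metres and radians):
On the way, in this order (a step that is already met when the one before it is completed fails the run):
1. the case lid is open, resting back on its stop (value of joint case_lid above 1.76 rad), for 0.3 s.
2. the cover is lifted clear of the case by the gripper, the lid still open (height (world z) of cover_plug above 0.1 m and contact force between cover and the fingers above 0.5 N and value of joint case_lid above 1.7 rad), for 0.1 s.
At the end, for the whole second after the job is handed in: Gripper holds the cover level (0.06 rad) over the port, underside 4 to 18 mm above the gasket, holes within 3.5 mm horizontally of the threaded holes (6 mm screw, 13 mm hole), either way round; nothing else carries it; case lid still open (over 1.7 rad) (((horizontal distance between cover_hole_a and port_hole_a below 0.0035 m and horizontal distance between cover_hole_b and port_hole_b below 0.0035 m) or (horizontal distance between cover_hole_a and port_hole_b below 0.0035 m and horizontal distance between cover_hole_b and port_hole_a below 0.0035 m)) and z of cover_hole_a in the frame of port between 0.004 and 0.018 m and z of cover_hole_b in the frame of port between 0.004 and 0.018 m and angle between cover_plug's own z axis and vertical below 0.06 rad and contact force between cover and the fingers above 0.5 N and contact force between cover and case below 0.1 N and value of joint case_lid above 1.7 rad); the arm keeps its last pose, push and grip.
It fails at once if the cover touches the gearbox or its gasket (contact force between cover and gearbox above 0.3 N).
It fails at once if a hand tool or the screw dish is disturbed (moved over 20 mm) (distance of any of turning_tool, parting_tool, wrench, screw_dish from where it was at the start of the episode above 0.02 m).
It also fails if it takes over 64 s, if anything falls off the work surface, if the arm or the gripper's body presses on something with over 40 N, if the wrist force passes 120 N, or if a joint passes its speed limit or range.

### The arm

A 7-joint arm with a two-finger parallel gripper is mounted at the origin on the work surface. World frame = base frame: x ahead of the robot, y to its left, z up, the work surface at z = 0. Lengths are in mm, angles in rad, forces in N, time in s.
With the tool pointing down it reaches from about 400 to 875 mm from the base axis. Payload 19.3 kg.
Tool frame: the origin (TCP) lies at the very end of the fingers, on their centre line; the grasp point (between the pads) lies 19 mm behind it (grip_point_offset is the z of the grasp point in the tool frame, in mm); z points along the fingers, x is the direction in which the jaws open and shut, and the axes are right-handed (so a half turn about z gives the same grasp; the last joint's range is limited). The gripper opens to 85 mm and grips with 20 to 120 N. Pads are 22 mm wide; open, the fingers measure 114 mm over their backs; the gripper's body (76 mm by 85 mm) begins 54 mm behind the grasp point. The pads swing forward as they close: fully open they stand 13 mm farther back than shut.
Start: joints at [-1.211, 0.521, -0.036, 1.599, 0.021, 1.021, -0.113], TCP at [260.447, 568.139, 231.291] pointing down, gripper open.
Joint ranges: [-2.91, 2.91], [-0.3, 2.13], [-1.5, 1.42], [0.17, 2.43], [-1.26, 4.41], [0.16, 1.93], [-2.52, 2.52]. Speed limits (rad/s): [1.89, 1.89, 2.39, 2.39, 3.01, 3.01, 3.01].

### API

Orientations are given as a 3x3 rotation matrix whose columns are the frame's x, y, z axes.
In Python, from workcell import movep, movel, goto_joints, open_gripper, clamp, wait, inverse_kinematics, read_state, camera, PlanningError, finish_job, grip_point_offset gives the robot as it stands. Calls block until the motion is done:
- movep(position, orientation): joint-space move of the TCP to a pose.
- movel(position, frame=None, max_speed=150, guard=None): straight line of the TCP; frame=None keeps the orientation; max_speed is the mean speed in mm/s. With guard (N) it stops when the force on the tool has changed by that much, and returns True; else False.
- goto_joints(angles): joint-space move.
- open_gripper() and clamp(): open the fingers fully, or close them until they stop; the grip force is fixed at half the most.
- wait(seconds).
- inverse_kinematics(position, orientation): joint angles nearest the present ones, or None.
- read_state(): the state.
- camera(name): name is "scene" or "top" or "wrist"; returns a dict with "image" (480x640x3 uint8, blue, green, red), "range_z" (480x640 float32, mm along the optical axis (not along the pixel's ray), 0 where there is no reading), "fx", "fy", "cx", "cy" (pixels), "dist_coeffs" ([k1, k2, p1, p2, k3] as OpenCV has them; the pictures are not rectified), "cam_to_world" (4x4, takes a point from camera to world coordinates). Camera axes: x right, y up, looking along -z (the intrinsics and any distortion apply to the point x, -y, -z); pixel columns grow to the right and rows downward; lengths in mm; the calibration is good to about 2 mm. A picture is of the moment at which its call begins.
A pose or a line that the arm cannot do raises PlanningError and nothing moves.
- finish_job(): hands the job in, once; it reports no verdict.
The state is a dict: "time": time; "qpos": joint angles; "qvel": joint speeds; "joint_efforts": joint torques, N m; "eef_pos": TCP position; "tool_rot": TCP orientation; "ft_force": force on the tool from outside, world axes, zero at the start; "torque": the same for the moment, N m; "finger_gap": finger opening in mm.
Only numpy, scipy, OpenCV 4.12 (cv2) and the standard library are available. Lean on these libraries where they do the work, as an engineer would, in place of code of your own. Each camera call takes 0.05 s, during which the arm holds its last target.

## Working session

There is one attempt and no reset: what is moved stays moved. The work goes in short steps, each a Python script; the robot and the scene stay as the last script left them, time stands still between calls to the robot, and variables do not carry over. Pictures are saved under pics/ and viewed, and the job is handed in when it is done.

```bash
ls; mkdir -p pics
python3 - <<'E'
from workcell import *
import cv2,numpy as np,pickle
d={}
for n in ["scene","top","wrist"]:
    c=camera(n); d[n]=c; cv2.imwrite(f"pics/a_{n}.png",c["image"])
    print(n,c["fx"],c["cx"],c["cy"],c["dist_coeffs"]); print(np.round(c["cam_to_world"],3))
pickle.dump(d,open("a.pkl","wb"))
print(read_state(),grip_point_offset)
E
```

```text
pics
scene 497.0874973923156 322.0480663918391 234.6333578771222 [-0.1114406  0.         0.         0.         0.       ]
[[ 5.67000e-01 -6.19000e-01  5.43000e-01  9.83031e+02]
 [ 8.24000e-01  4.32000e-01 -3.66000e-01 -3.26700e+02]
 [-8.00000e-03  6.55000e-01  7.55000e-01  7.05205e+02]
 [ 0.00000e+00  0.00000e+00  0.00000e+00  1.00000e+00]]
top 472.197183260598 326.7481926322856 235.05338935541963 [-0.12640948  0.          0.          0.          0.        ]
[[-1.70000e-02  9.90000e-01 -1.38000e-01  4.37240e+02]
 [-1.00000e+00 -1.30000e-02  2.70000e-02 -1.70020e+01]
 [ 2.50000e-02  1.39000e-01  9.90000e-01  8.78576e+02]
 [ 0.00000e+00  0.00000e+00  0.00000e+00  1.00000e+00]]
wrist 427.7422057257505 316.4810335218403 235.59612072308875 [0.02487021 0.         0.         0.         0.        ]
[[ 4.17000e-01 -8.67000e-01 -2.72000e-01  1.90428e+02]
 [ 9.09000e-01  3.97000e-01  1.26000e-01  6.00197e+02]
 [-1.00000e-03 -3.00000e-01  9.54000e-01  3.73005e+02]
 [ 0.00000e+00  0.00000e+00  0.00000e+00  1.00000e+00]]
{'time': 0.15, 'qpos': array([-1.21118328,  0.52186207, -0.03634142,  1.59983686,  0.02122595,
        1.02111027, -0.11281209]), 'qvel': array([-0.00224548, -0.00143242, -0.00030224, -0.00144044, -0.00065552,
        0.00079888, -0.00012001]), 'joint_efforts': array([-3.74668016e-04, -9.27372980e+01,  1.97981894e+00, -3.70051467e+01,
        1.79514854e-02,  6.37514589e-03, -1.63528932e-05]), 'eef_pos': array([260.36432992, 567.92578086, 230.88156078]), 'tool_rot': array([[ 4.16700233e-01,  9.09043914e-01, -2.81191629e-04],
       [ 9.09043580e-01, -4.16700322e-01, -7.81757421e-04],
       [-8.27824467e-04,  7.01430543e-05, -9.99999655e-01]]), 'ft_force': array([1.00743638, 0.21106881, 0.39581115]), 'torque': array([-0.00442439,  0.00383569, -0.02619551]), 'finger_gap': 85.43491410596366} -18.700000000000003
```

View pics/a_top.png

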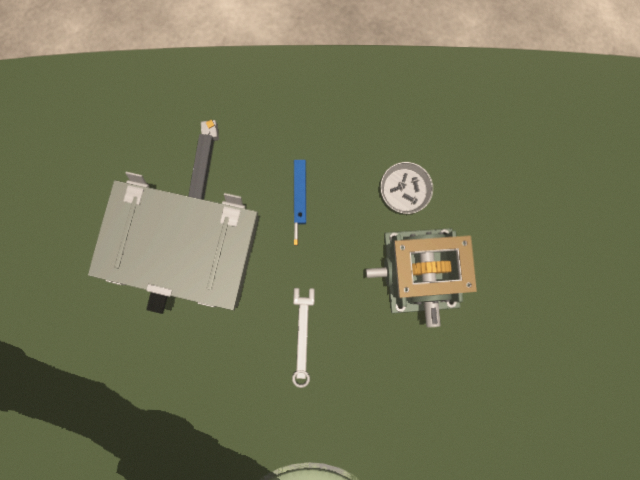

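View pics/a_scene.png

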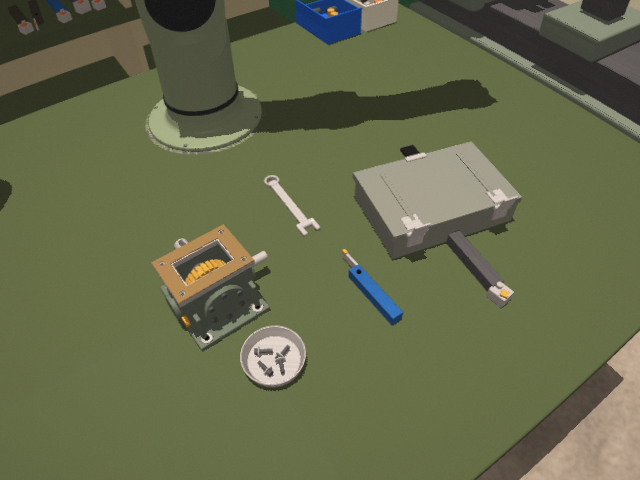

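View pics/a_wrist.png

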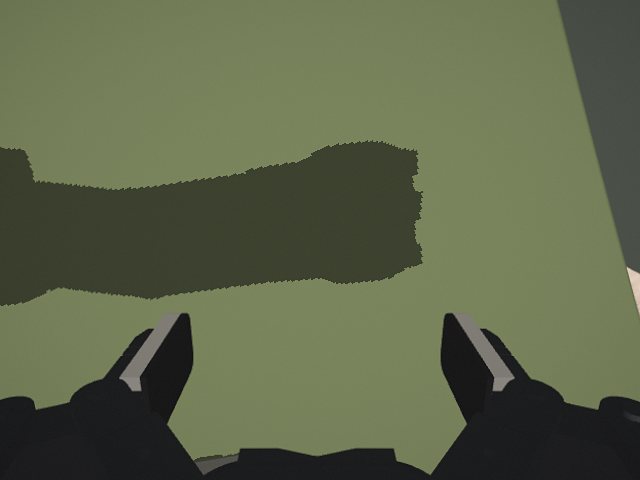

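The top view shows the closed case (lid corners about (115,182), (257,211), (236,308), (90,276)), its black tab at (158,301), and the gasket around (435,267). I'll enlarge these areas next.

```bash
cat > h.py <<'E'
from workcell import *
import cv2,numpy as np,pickle
def pt(c,u,v,z=None,useD=False):
    """pixel -> world, on plane z (mm) or by depth"""
    K=np.array([[c["fx"],0,c["cx"]],[0,c["fy"],c["cy"]],[0,0,1]])
    n=cv2.undistortPoints(np.array([[[u,v]]],float),K,np.array(c["dist_coeffs"]))[0,0]
    r=np.array([n[0],-n[1],-1.]);T=np.array(c["cam_to_world"])
    if z is None: s=float(np.median(c["range_z"][int(round(v))-1:int(round(v))+2,int(round(u))-1:int(round(u))+2]))
    else:
        d=T[:3,:3]@r; s=(z-T[2,3])/d[2]
    return T[:3,:3]@(r*s)+T[:3,3]
def crop(c,x0,y0,x1,y1,k,name):
    im=cv2.resize(c["image"][y0:y1,x0:x1],None,fx=k,fy=k,interpolation=cv2.INTER_CUBIC)
    for x in range((x0+9)//10*10,x1,10):
        cv2.line(im,(int((x-x0+.5)*k),0),(int((x-x0+.5)*k),6 if x%50 else 18),(0,0,255),1)
        if x%20==0: cv2.putText(im,str(x),(int((x-x0+.5)*k)-10,28),0,.4,(0,255,255),1)
    for y in range((y0+9)//10*10,y1,10):
        cv2.line(im,(0,int((y-y0+.5)*k)),(8,int((y-y0+.5)*k)),(0,0,255),1)
        cv2.putText(im,str(y),(10,int((y-y0+.5)*k)+4),0,.4,(0,255,255),1)
    cv2.imwrite(name,im)
E
python3 - <<'E'
from h import *
d=pickle.load(open("a.pkl","rb"))
crop(d["top"],375,225,485,325,7,"pics/b_gear.png")
crop(d["top"],80,165,265,320,4,"pics/b_case.png")
crop(d["scene"],145,220,275,310,6,"pics/b_gear2.png")
E
```

```text
(no output)
```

View pics/b_gear.png

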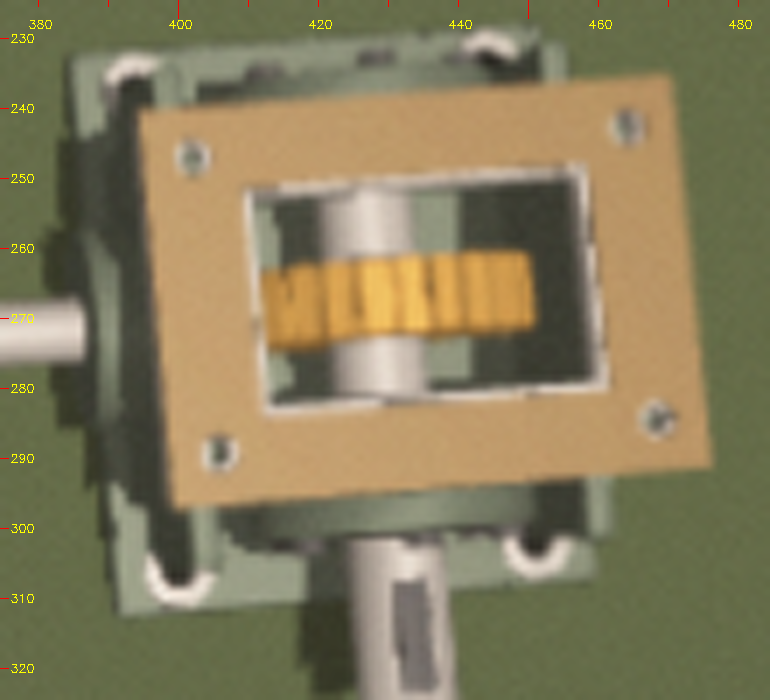

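View pics/b_case.png

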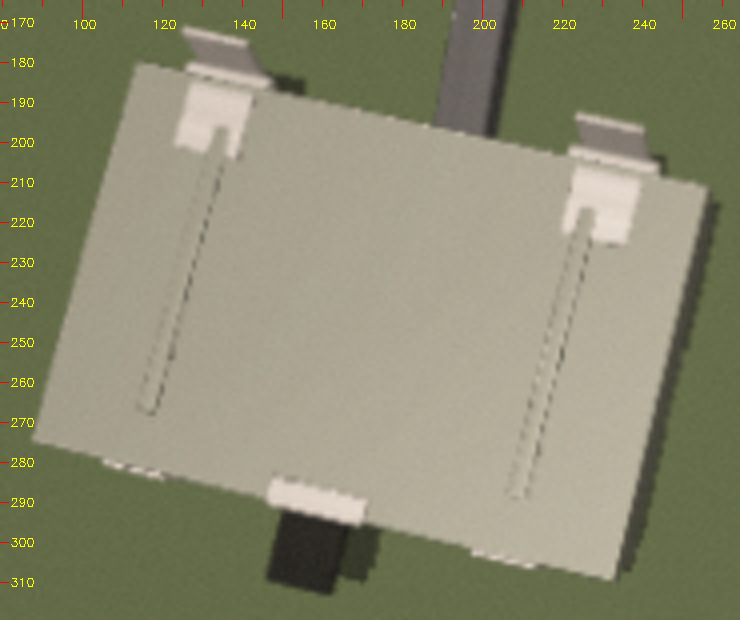

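View pics/b_gear2.png

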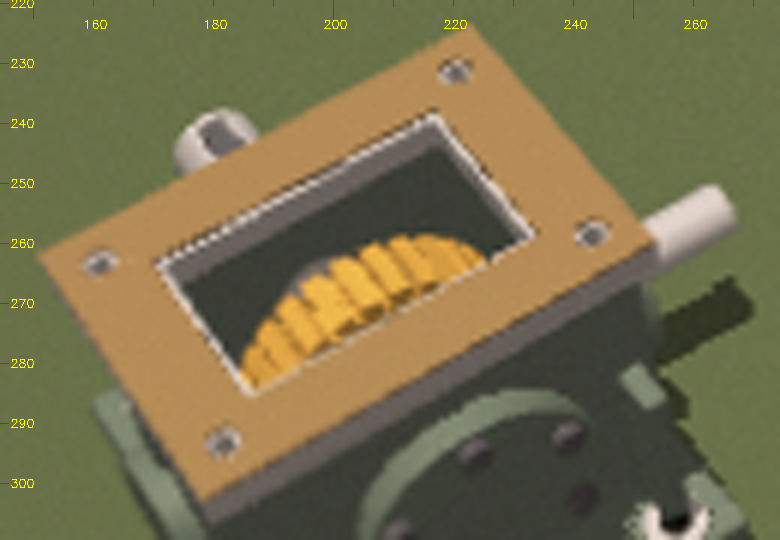

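Run:
```python
from h import *
np.set_printoptions(precision=1,suppress=True)
d=pickle.load(open("a.pkl","rb"));t=d["top"];s=d["scene"]
def fit(P):
    P=np.array(P)[:,:2]; M=np.array([[35,53],[35,-53],[-35,53],[-35,-53]],float)
    # order a: +x+y, +x-y, -x+y, -x-y
    c=P.mean(0);H=M.T@(P-c); ang=np.arctan2(H[0,1]-H[1,0],H[0,0]+H[1,1])
    R=np.array([[np.cos(ang),-np.sin(ang)],[np.sin(ang),np.cos(ang)]])
    print("c",c,"ang",np.degrees(ang),"res",(P-c-M@R.T).ravel())
fit([pt(t,*p,106.5) for p in [(401.9,246.9),(464.1,242.6),(405.8,289.1),(468.2,284.2)]])
fit([pt(s,*p,106.5) for p in [(243.2,258.3),(181.5,293.2),(220.3,231.3),(160.8,263.3)]])
print("depth gasket",pt(t,398,270),pt(t,470,260),pt(t,435,290), pt(s,250-5,265-10))
for p in [(150,230),(190,250),(120,210),(220,290)]: print("lid",p,pt(t,*p))
print(pt(t,156,303),pt(t,160,300), "ground",pt(t,350,300),pt(t,180,400))
for p in [(113.75,180.5),(256.25,211.25),(233,309.5),(87.75,274.5)]: print("corner",pt(t,*p,62))
for p in [(150,292.5),(167,296.3),(146,309.5),(162.5,313)]: print("tab",pt(t,*p,64))
```

```text
c [ 491.5 -217.3] ang 3.04163832374345 res [-0.1  0.1 -0.1 -0.2  0.  -0.2  0.1  0.2]
c [ 490.2 -218.2] ang 3.0876218025112805 res [ 0.2  0.4 -0.1 -0.2 -0.1  0.2  0.  -0.3]
depth gasket [ 485.4 -154.7  105.3] [ 499.7 -277.1  106.4] [ 451.2 -215.   106.8] [ 519.  -157.8  107.3]
lid (150, 230) [563.9 271.7  64.5]
lid (190, 250) [527.8 199.4  63.7]
lid (120, 210) [600.8 328.3  64.3]
lid (220, 290) [458.  145.9  63.7]
[436.4 257.5  64.1] [441.5 250.6  63.8] ground [437.9 -82.1   0.1] [258.9 232.4   0.6]
corner [655.9 344.2  62. ]
corner [595.1  83.9  62. ]
corner [424.5 123.6  62. ]
corner [486.4 384.2  62. ]
tab [454.5 268.6  64. ]
tab [447.8 238.3  64. ]
tab [425.3 275.1  64. ]
tab [419.2 245.7  64. ]
```

Port fit from both cameras: (490.9,-217.7), 3.06°, with about 1 mm disagreement between them. The case yaw is -13.25°, and the tab pinch point is about (431,259.3,60). I'll plan the lid arc next.

```bash
cat >> h.py <<'E'
A=np.radians(-13.25)
XC=np.array([np.cos(A),np.sin(A),0]);YC=np.array([-np.sin(A),np.cos(A),0]);Z=np.array([0,0,1.])
PIN=np.array([431.,259.3,60.]);HIN=PIN+200*XC
RC=np.column_stack([YC,XC,-Z])
def arc(th,r=202,dz=16): # TCP for lid angle th
    return HIN+r*(-np.cos(th)*XC+np.sin(th)*Z)-dz*Z
E
python3 - <<'E'
from h import *
np.set_printoptions(precision=2,suppress=True)
for th in np.linspace(0,1.78,7):
    print(th,arc(th),inverse_kinematics(arc(th),RC))
print(inverse_kinematics(arc(0)+[0,0,70],RC))
E
```

```text
0.0 [429.05 259.76  44.  ] [-0.63  0.63 -0.05  2.05  0.07  0.46  0.62]
0.2966666666666667 [437.64 257.74 103.05] [-0.62  0.53 -0.04  2.01  0.04  0.6   0.66]
0.5933333333333334 [462.66 251.85 156.94] [-0.59  0.47 -0.02  1.93  0.02  0.75  0.71]
0.8900000000000001 [501.92 242.6  200.97] [-0.55  0.45 -0.01  1.81  0.    0.88  0.78]
1.1866666666666668 [551.99 230.81 231.28] [-0.5   0.48  0.01  1.67 -0.    0.99  0.85]
1.4833333333333334 [608.5  217.5  245.23] [-0.45  0.54  0.02  1.53 -0.01  1.07  0.92]
1.78 [666.51 203.84 241.6 ] [-0.4   0.63  0.03  1.38 -0.02  1.13  0.97]
[-0.63  0.5  -0.04  2.02  0.03  0.62  0.65]
```

Run:
```python
from h import *
movep(arc(0)+[0,0,80],RC)
c=camera("wrist");cv2.imwrite("pics/c_w.png",c["image"]);pickle.dump(c,open("c.pkl","wb"))
s=read_state();print(s["time"],s["eef_pos"],s["ft_force"])
```

```text
1.575 [428.92426397 261.12553819 124.24923878] [-0.77878245 -0.52488273 -0.05116265]
```

View pics/c_w.png

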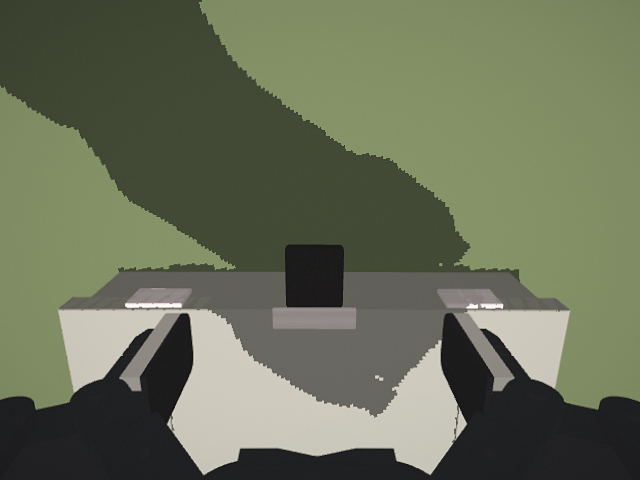

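The wrist view shows the tab squarely between the fingers, spanning (286..343, 245..307), with the lid edge level. I'll check its position, then descend and pinch it.

Run:
```python
from h import *
np.set_printoptions(precision=1,suppress=True)
c=pickle.load(open("c.pkl","rb"))
for p in [(286,245),(343,245),(286,307),(343,307)]:
    q=pt(c,*p,64); print(q,(q-PIN)@XC,(q-PIN)@YC)
movel(arc(0),max_speed=120,guard=15)
print(read_state()["eef_pos"],read_state()["ft_force"])
clamp()
s=read_state();print(s["time"],s["finger_gap"],s["ft_force"])
cv2.imwrite("pics/d_w.png",camera("wrist")["image"]);cv2.imwrite("pics/d_s.png",camera("scene")["image"])
```

```text
[417.4 248.2  64. ] -10.704096610581136 -13.883265256837705
[423.9 276.   64. ] -10.721495492261198 14.594878252536319
[450.6 239.7  64. ] 23.54174715124231 -14.574146531182173
[457.4 268.8  64. ] 23.528896541455314 15.253991640957016
[429.3 260.   44.5] [-0.1  0.1  0.6]
2.95 28.34962561724113 [-2.  -0.2  9.7]
```

View pics/d_w.png

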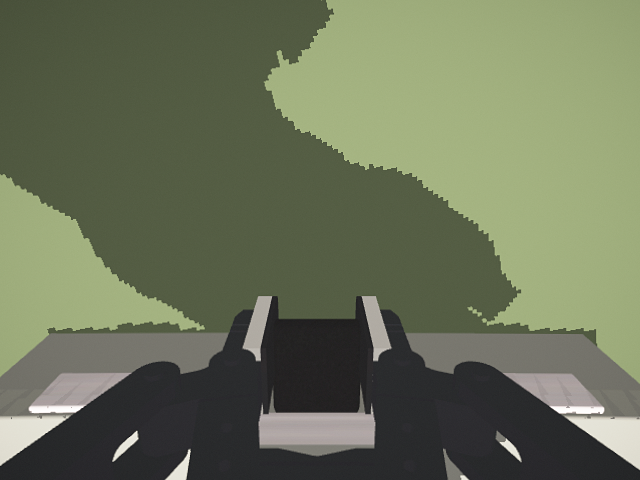

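The tab is pinched at a 28 mm gap. Now I'll swing the lid.

Run:
```python
from h import *
np.set_printoptions(precision=1,suppress=True)
for th in np.linspace(0,1.76,13)[1:]:
    g=movel(arc(th),max_speed=120,guard=50)
    s=read_state();print(round(th,2),s["time"],s["finger_gap"],s["ft_force"],g)
    if g: break
cv2.imwrite("pics/e_w.png",camera("wrist")["image"]);cv2.imwrite("pics/e_s.png",camera("scene")["image"])
```

```text
0.15 3.45 28.215774271443916 [ 2.4  0.1 -4.1] False
0.29 3.85 28.798581282734133 [ 5.8 -0.4 -5.2] False
0.44 4.25 28.681459766609656 [ 5.9  0.5 -6.9] False
0.59 4.65 28.801102896023234 [ 6.8 -0.6 -8.2] False
0.73 5.05 28.256505475795777 [ 6.3  0.2 -9. ] False
0.88 5.45 28.33783572764388 [ 3.3 -0.2 -8.8] False
1.03 5.85 28.334005605542522 [ 1.6 -0.8 -7.8] False
1.17 6.25 28.586551651525554 [-0.5 -2.  -5.8] False
1.32 6.65 28.777743669985714 [-1.1 -2.8 -5.1] False
1.47 7.05 28.284964304631263 [-3.  -6.4 -0.2] False
1.61 7.45 28.18023507359388 [-3.4 -6.   1.1] False
1.76 7.85 28.214648737140415 [-2.7 -7.1  4.2] False
```

View pics/e_s.png

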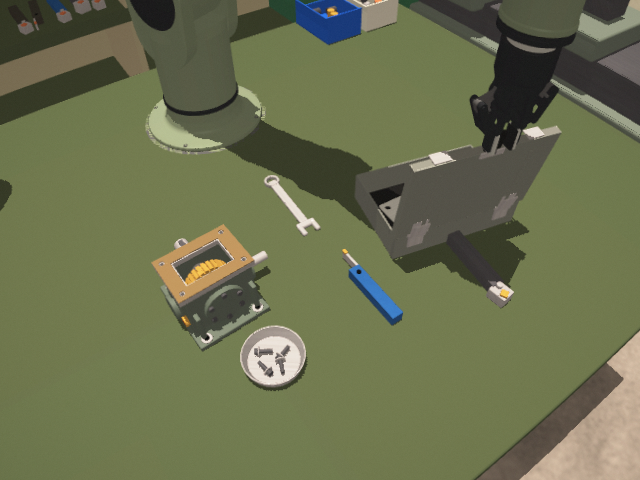

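The lid is past upright. I'll release it and retreat up and toward the front, clear of the top camera's view.

Run:
```python
from h import *
np.set_printoptions(precision=1,suppress=True)
open_gripper()
p=read_state()["eef_pos"]
movel(p+[0,0,60],max_speed=150)
wait(0.2)
movel(HIN-330*XC+240*Z,max_speed=400)
wait(0.2)
d={n:camera(n) for n in ["scene","top","wrist"]}
pickle.dump(d,open("f.pkl","wb"))
for n in d: cv2.imwrite(f"pics/f_{n}.png",d[n]["image"])
s=read_state();print(s["time"],s["eef_pos"])
```

```text
10.8417 [304.8 288.9 299.8]
```

View pics/f_top.png

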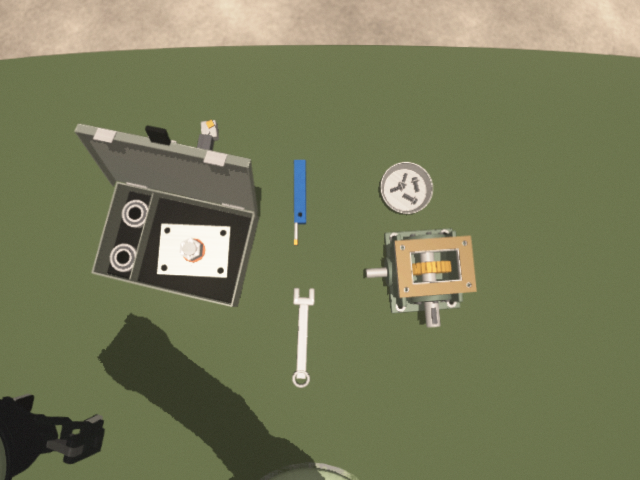

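View pics/f_wrist.png

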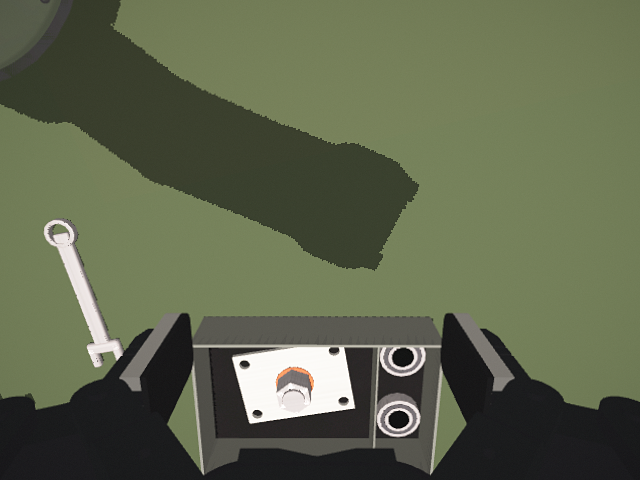

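View pics/f_scene.png

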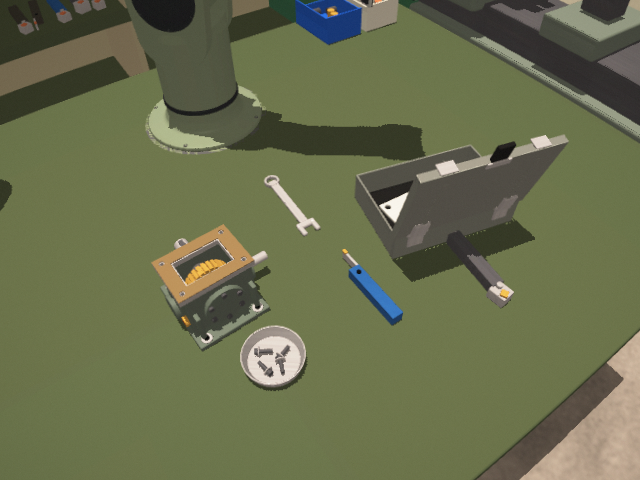

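The lid is resting on its stop. The top view shows the cover near (194,250). I'll crop in on its holes.

Run:
```python
from h import *
d=pickle.load(open("f.pkl","rb"))
crop(d["top"],145,210,245,285,8,"pics/g_t.png")
crop(d["wrist"],225,335,365,435,5.5,"pics/g_w.png")
```

```text
(no output)
```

View pics/g_t.png

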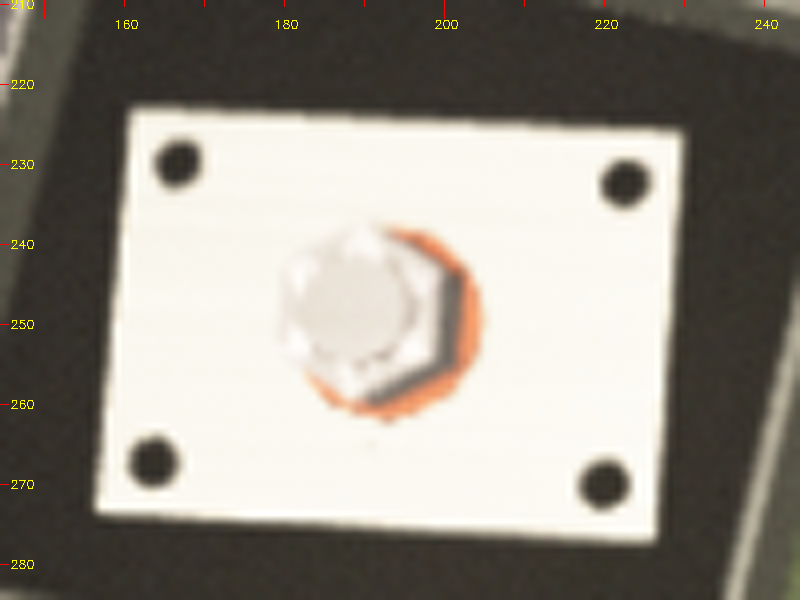

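View pics/g_w.png

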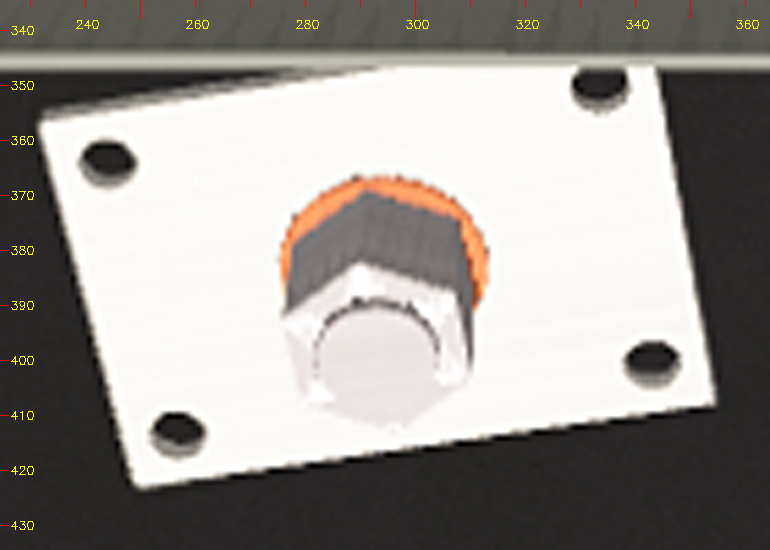

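```bash
cat >> h.py <<'E'
def fit(P):
    P=np.array(P)[:,:2]; M=np.array([[35,53],[35,-53],[-35,53],[-35,-53]],float)
    c=P.mean(0);H=M.T@(P-c); ang=np.arctan2(H[0,1]-H[1,0],H[0,0]+H[1,1])
    R=np.array([[np.cos(ang),-np.sin(ang)],[np.sin(ang),np.cos(ang)]])
    print("c",c,"ang",np.degrees(ang),"res",(P-c-M@R.T).ravel())
    return c,ang
def Rt(a): # tool down, jaws along local y of a frame yawed a
    return np.column_stack([[-np.sin(a),np.cos(a),0],[np.cos(a),np.sin(a),0],[0,0,-1.]])
E
python3 - <<'E'
from h import *
np.set_printoptions(precision=2,suppress=True)
d=pickle.load(open("f.pkl","rb"));t=d["top"];w=d["wrist"]
c,a=fit([pt(t,*p,10) for p in [(166.75,229.9),(222.6,232.5),(163.6,267.4),(220,270.1)]])
print("plate depth",pt(t,175,235),pt(t,215,265))
# wrist view rear-left.. image right=+y?, down=+x
hw=[(342.5,400.5),(257,412.5),(333,349.5),(244,363.5)]
fit([pt(w,*p,10) for p in hw])
print("cap top", pt(t,188,247.5,41))
for da in (0,np.pi/3,-np.pi/3):
  print(inverse_kinematics([*c,120],Rt(a+da)),inverse_kinematics([*c,12],Rt(a+da)))
  print(" port",inverse_kinematics([490.9,-217.7,140],Rt(np.radians(3.06)+da)),inverse_kinematics([490.9,-217.7,140],Rt(np.radians(3.06)+da+np.pi)))
q=np.array([*c,0])-HIN; print("case coords rel hinge",q@XC,q@YC,"yaw rel case",np.degrees(a-A))
E
```

```text
c [533.94 207.87] ang -3.3202214172829483 res [ 0.21  0.02 -0.    0.03 -0.16 -0.02 -0.04 -0.03]
plate depth [562.36 242.86   9.56] [505.37 166.25  10.48]
c [532.66 207.71] ang -3.4285592814257564 res [ 0.42 -0.57 -0.33  0.85 -0.31 -0.56  0.22  0.28]
cap top [534.9  209.13  41.  ]
[-0.48  0.58  0.01  1.84 -0.01  0.72  1.05] [-0.47  0.75 -0.01  1.87  0.01  0.51  1.03]
 port [ 0.08  0.53  0.31  1.93 -0.24  0.72  2.16] [-0.07  0.57  0.53  1.94 -0.41  0.75 -0.82]
[-0.37  0.58 -0.15  1.83  0.12  0.74  1.98] [-0.37  0.76 -0.14  1.87  0.2   0.53  1.91]
 port [ 1.04  0.73 -1.07  1.88  0.77  1.01  2.3 ] [-0.29  0.7   0.88  1.95 -0.72  0.85  0.52]
[-0.52  0.58  0.07  1.84 -0.06  0.72  0.04] [-0.49  0.76  0.02  1.87 -0.03  0.51  0.01]
 port [-0.21  0.64  0.75  1.94 -0.6   0.8   1.45] [-0.43  0.92  1.22  1.95 -1.02  1.07 -1.3 ]
case coords rel hinge -88.01287075843886 -26.46471502529059 yaw rel case 9.92977858271705
```

Both views agree on the cover to about 1 mm: centre (533.6,207.9), yaw -3.3°. I'll approach, descend under guard and clamp.

Run:
```python
from h import *
np.set_printoptions(precision=2,suppress=True)
R=Rt(np.radians(-3.35)); g=np.array([533.6,207.9,0])
movep(g+[0,0,150],R)
w=camera("wrist");cv2.imwrite("pics/h_w0.png",w["image"])
print(movel(g+[0,0,40],max_speed=150,guard=15), movel(g+[0,0,12],max_speed=40,guard=10))
print(read_state()["eef_pos"],read_state()["ft_force"])
clamp(); wait(.2)
s=read_state();print(s["time"],s["eef_pos"],s["finger_gap"],s["ft_force"],s["torque"])
cv2.imwrite("pics/h_w.png",camera("wrist")["image"])
```

```text
False False
[533.72 207.93  12.11] [-0.74 -0.89  1.13]
14.4417 [533.73 207.98  12.34] 34.78513637610856 [-1.19 -0.02  5.33] [-0.03  0.23  0.  ]
```

View pics/h_w.png

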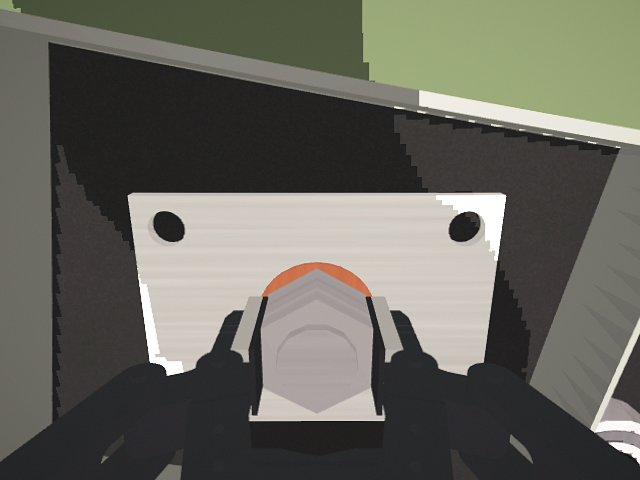

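The plug is gripped squarely across its flats at a 34.8 mm gap. Lifting.

Run:
```python
from h import *
np.set_printoptions(precision=2,suppress=True)
p=read_state()["eef_pos"]
print(movel(np.array([533.7,207.9,60]),max_speed=60,guard=40))
print(movel(np.array([533.7,207.9,200]),max_speed=150)); wait(.2)
s=read_state();print(s["time"],s["eef_pos"],s["finger_gap"],s["ft_force"],s["torque"])
d={n:camera(n) for n in ["scene","top","wrist"]}
pickle.dump(d,open("i.pkl","wb"))
for n in d: cv2.imwrite(f"pics/i_{n}.png",d[n]["image"])
for yaw in (3.06,183.06):
  print(inverse_kinematics([490.9,-217.7,200],Rt(np.radians(yaw))))
```

```text
False
False
16.725 [533.44 207.76 199.29] 34.542795594738045 [ 0.37 -0.52 -2.63] [0.01 0.02 0.  ]
[ 0.23  0.42  0.1   1.87 -0.06  0.85  1.99]
[-0.26  0.55  0.81  1.89 -0.5   0.91 -0.72]
```

View pics/i_wrist.png

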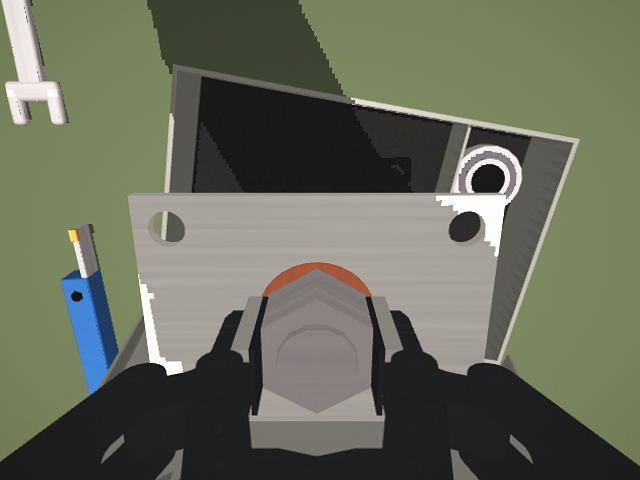

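View pics/i_scene.png

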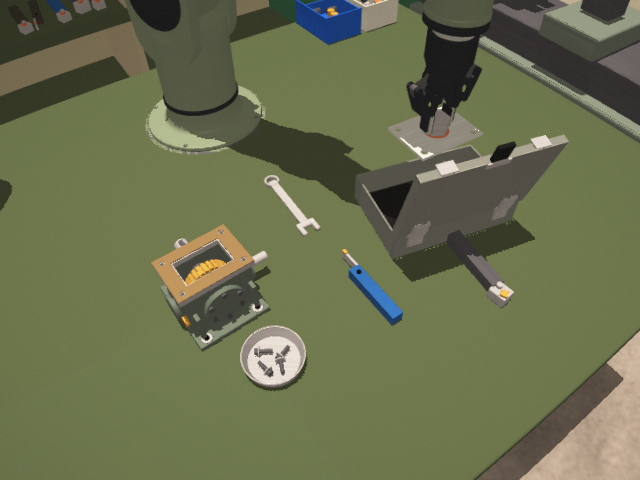

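The cover is lifted and level, with the same view in the gripper as before the lift. Moving above the port.

Run:
```python
from h import *
np.set_printoptions(precision=2,suppress=True)
R=Rt(np.radians(3.06))
movep([490.9,-217.7,200],R)
print(movel([490.9,-217.7,150],max_speed=100,guard=15)); wait(.3)
s=read_state();print(s["time"],s["eef_pos"],s["tool_rot"].ravel(),s["finger_gap"],s["ft_force"])
d={n:camera(n) for n in ["scene","top","wrist"]}
pickle.dump(d,open("j.pkl","wb"))
for n in d: cv2.imwrite(f"pics/j_{n}.png",d[n]["image"])
crop(d["top"],375,220,495,310,6.5,"pics/j_ct.png")
crop(d["scene"],140,190,270,290,6,"pics/j_cs.png")
```

```text
False
19.4 [ 491.08 -217.73  150.41] [-0.05  1.    0.    1.    0.05 -0.   -0.    0.   -1.  ] 34.726454388594846 [-0.29  0.21 -1.14]
```

View pics/j_ct.png

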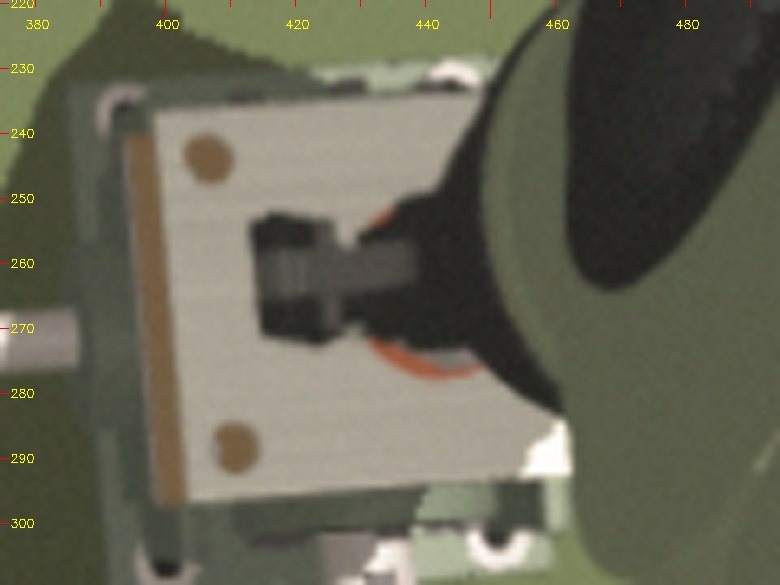

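View pics/j_cs.png

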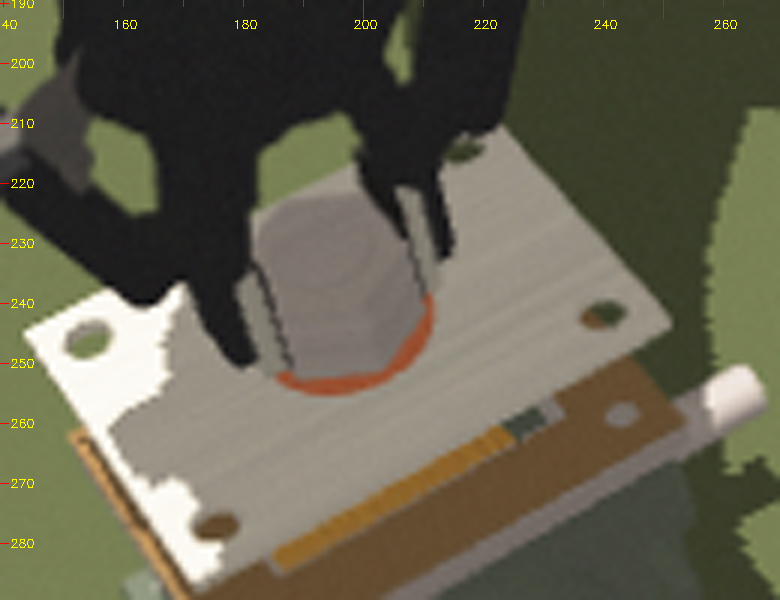

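View pics/j_wrist.png

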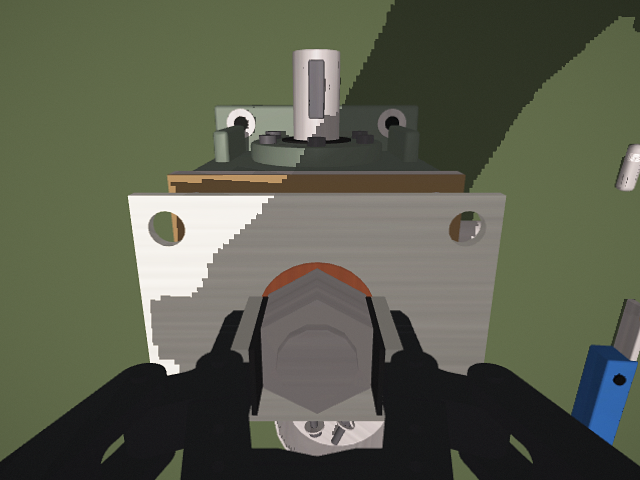

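The cover sits squarely above the port. I'll compare its holes with the port holes from the same cameras.

Run:
```python
from h import *
np.set_printoptions(precision=2,suppress=True)
d=pickle.load(open("j.pkl","rb"));t=d["top"];s=d["scene"]
for zt in (148.1,):
  P=[pt(t,*p,zt)[:2] for p in [(406.5,244.1),(410.96,288.4)]]
  Q=[pt(t,*p,106.5)[:2] for p in [(401.9,246.9),(405.8,289.1)]]
  print("top cover-port",np.array(P)-np.array(Q), np.linalg.norm(P[0]-P[1]),np.linalg.norm(Q[0]-Q[1]))
  fit([pt(s,*p,zt) for p in [(240.2,241.8),(175.5,277.3),(216.8,214.7),(154.2,246.2)]])
  fit([pt(s,*p,106.5) for p in [(243.2,258.3),(181.5,293.2),(220.3,231.3),(160.8,263.3)]])
for p in [(425,240),(405,270),(410,292),(450,290)]: print(pt(t,*p))
for p in [(190,262),(225,245),(160,251),(170,272)]: print(pt(s,*p))
# table-case checks
w=d["wrist"]
for p in [(167,229),(465,228)]: print("w",pt(w,*p,148.1))
```

```text
top cover-port [[-0.33  0.36]
 [ 0.02 -0.1 ]] 69.55475126519002 69.88267435004063
c [ 492.1 -218.1] ang 2.566596632232962 res [-0.03  0.38  0.47  0.11  0.34 -0.28 -0.78 -0.21]
c [ 490.2  -218.22] ang 3.0876218025112805 res [ 0.19  0.35 -0.05 -0.23 -0.14  0.18  0.   -0.3 ]
[ 529.23 -191.82  148.31]
[ 482.53 -158.08  148.36]
[ 448.83 -172.98  107.51]
[ 449.89 -228.55  147.35]
[ 516.91 -240.89  148.37]
[ 517.57 -184.69  148.49]
[ 472.8  -269.18  148.52]
[ 517.12 -272.18  148.48]
w [ 459.85 -271.8   148.1 ]
w [ 453.93 -167.41  148.1 ]
```

Run:
```python
from h import *
np.set_printoptions(precision=2,suppress=True)
print(movel([490.6,-217.7,124.3],max_speed=40,guard=10)); wait(.4)
s=read_state();print(s["time"],s["eef_pos"],s["tool_rot"].ravel(),s["finger_gap"],s["ft_force"])
d={n:camera(n) for n in ["scene","top","wrist"]}
pickle.dump(d,open("k.pkl","wb"))
for n in d: cv2.imwrite(f"pics/k_{n}.png",d[n]["image"])
crop(d["top"],375,220,495,310,6.5,"pics/k_ct.png")
crop(d["scene"],140,210,270,310,6,"pics/k_cs.png")
for p in [(425,245),(405,270),(450,290)]: print(pt(d["top"],*p))
for p in [(190,272),(225,255),(160,259)]: print(pt(d["scene"],*p))
```

```text
False
20.7417 [ 490.63 -217.7   124.4 ] [-0.05  1.    0.    1.    0.05 -0.   -0.    0.   -1.  ] 34.75611103514717 [ 0.1  -0.52 -1.73]
[ 524.27 -197.65  122.4 ]
[ 484.19 -163.26  121.55]
[ 450.33 -236.04  121.5 ]
[ 512.47 -244.82  122.55]
[ 513.38 -187.1   122.42]
[ 450.23 -271.17  107.41]
```

View pics/k_ct.png

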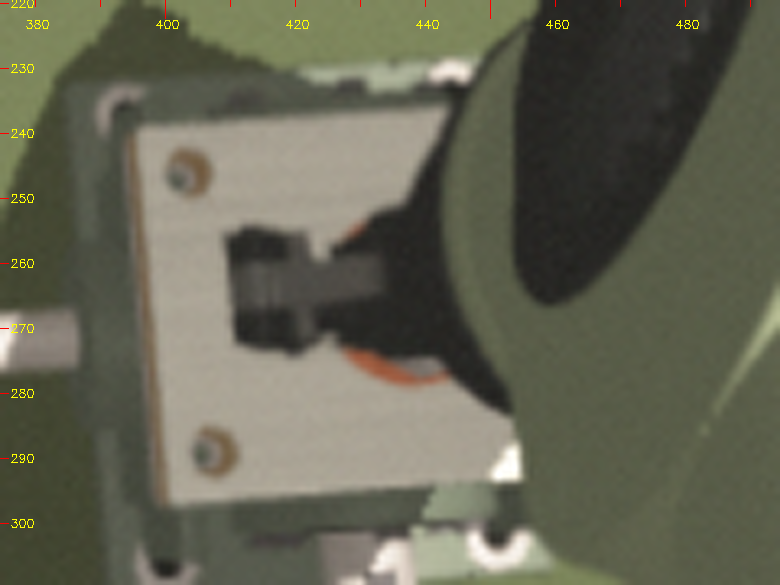

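View pics/k_cs.png

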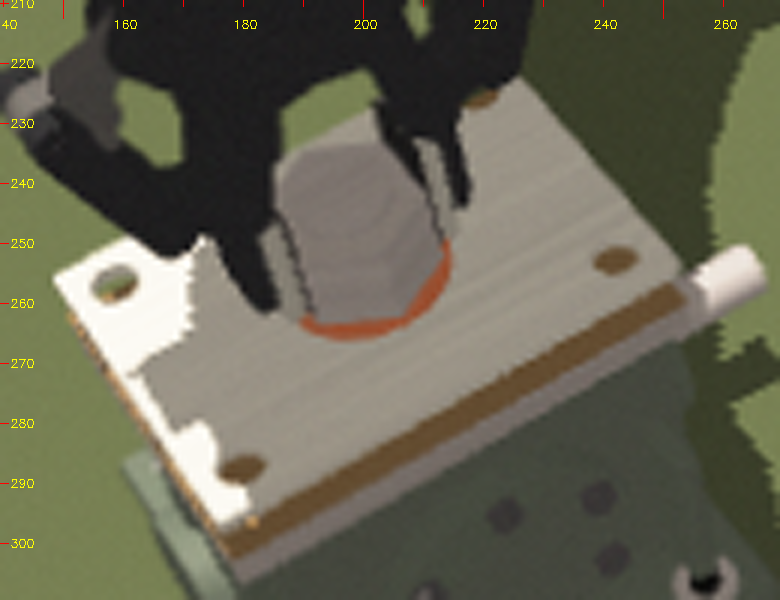

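View pics/k_wrist.png

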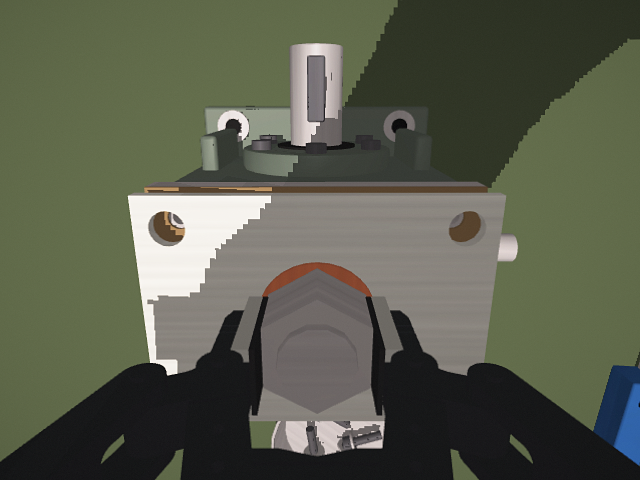

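Run:
```python
from h import *
np.set_printoptions(precision=2,suppress=True)
d=pickle.load(open("k.pkl","rb"));t=d["top"];s=d["scene"];w=d["wrist"]
zt=122.1
P=np.array([pt(t,*p,zt)[:2] for p in [(403.6,246.3),(407.6,289.0)]])
Q=np.array([pt(t,*p,106.5)[:2] for p in [(401.9,246.9),(405.8,289.1)]])
print("top",P-Q)
P=np.array([pt(s,*p,zt)[:2] for p in [(242.2,252.8),(179.8,287.5),(158.5,256.8)]])
Q=np.array([pt(s,*p,106.5)[:2] for p in [(243.2,258.3),(181.5,293.2),(160.8,263.3)]])
print("scene",P-Q)
# cover plate edges vs gasket edges
E=[((140,128),(130,140))]
f=lambda x,y:(375+x/6.5-.5,220+y/6.5-.5)
print("front-left corner cover",pt(t,*f(168,503),zt),"rear-left",pt(t,*f(138,128),zt))
print("front-left corner gasket (pic b)",pt(t,375+173/7-.5,225+507/7-.5,106.5),pt(t,375+140/7-.5,225+111/7-.5,106.5))
g=lambda x,y:(140+x/6-.5,210+y/6-.5)
print("scene cover corner +x-y",pt(s,*g(223,528),zt),"+x+y",pt(s,*g(686,262),zt))
h=lambda x,y:(145+x/6-.5,220+y/6-.5)
print("gasket",pt(s,*h(205,500),106.5),pt(s,*h(657,240),106.5))
crop(w,140,200,200,250,12,"pics/k_cw1.png");crop(w,435,200,495,250,12,"pics/k_cw2.png")
```

```text
top [[-0.8   0.11]
 [-0.23  0.08]]
scene [[ 1.79 -0.42]
 [ 1.28  0.57]
 [-0.13  0.53]]
front-left corner cover [ 441.14 -154.08  122.1 ] rear-left [ 534.53 -149.82  122.1 ]
front-left corner gasket (pic b) [ 441.19 -155.03  106.5 ] [ 534.61 -150.43  106.5 ]
scene cover corner +x-y [ 542.68 -279.83  122.1 ] +x+y [ 535.   -149.29  122.1 ]
gasket [ 541.14 -279.94  106.5 ] [ 534.07 -150.48  106.5 ]
```

View pics/k_cw1.png

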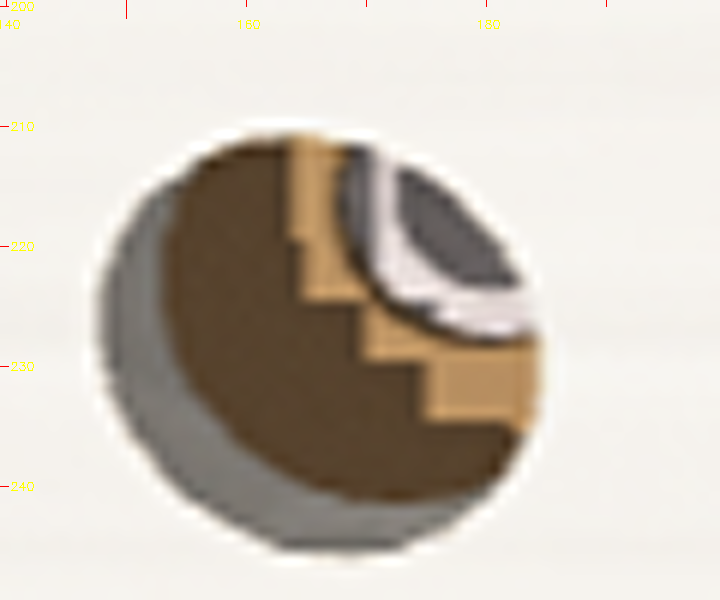

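View pics/k_cw2.png

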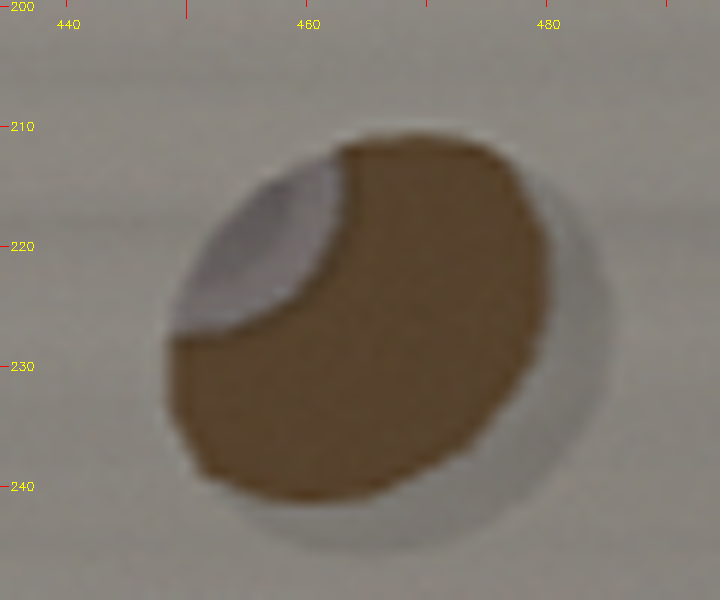

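Run:
```python
from h import *
np.set_printoptions(precision=2,suppress=True)
d=pickle.load(open("k.pkl","rb"));w=d["wrist"]
a=np.radians(3.06);X=np.array([np.cos(a),np.sin(a),0]);Y=np.array([-np.sin(a),np.cos(a),0])
L=lambda u,v,z:(lambda p:(p@X,p@Y))(pt(w,u,v,z)-np.array([490.63,-217.7,0]))
print("port-hole -y edge",L(168.0-.0,219,106.5),"+x edge",L(180.5,227.8,106.5))
print("port-hole +y edge",L(463.2,217,106.5),"+x edge",L(452,227.5,106.5))
print("cover upper L",[L(*p,122.1) for p in [(147.5,227),(168,245.5),(166.3,210.8)]])
print("cover upper R",[L(*p,122.1) for p in [(485.5,227),(466,246),(468,210.5)]])
print("cover lower mouth L: left,bottom",L(153,224,117.1),L(172,241.3,117.1))
print("cover lower mouth R: right,bottom",L(480,222,117.1),L(461,241.3,117.1))
# plate front edge (near -x) vs gasket front edge
print(L(316,194,122.1))
```

```text
port-hole -y edge (np.float64(-33.34246184133586), np.float64(-57.23327635618231)) +x edge (np.float64(-29.79892297915634), np.float64(-52.76832345298218))
port-hole +y edge (np.float64(-34.118245602725615), np.float64(56.752457165405225)) +x edge (np.float64(-29.89792368342927), np.float64(52.85419943931026))
cover upper L [(np.float64(-34.688272516482016), np.float64(-59.08677711123094)), (np.float64(-27.837159965700074), np.float64(-52.66091380272009)), (np.float64(-40.5387637194574), np.float64(-51.92153129017881))]
cover upper R [(np.float64(-34.66285274145085), np.float64(59.37419301280928)), (np.float64(-27.625721675982206), np.float64(53.31741227379902)), (np.float64(-40.62376094685442), np.float64(52.64489918166466))]
cover lower mouth L: left,bottom (np.float64(-34.35576205312377), np.float64(-59.02612201141502)) (np.float64(-27.761986542080063), np.float64(-52.86025700286589))
cover lower mouth R: right,bottom (np.float64(-35.081908037695214), np.float64(59.22938134190689)) (np.float64(-27.738447292837595), np.float64(53.1459790219561))
(np.float64(-46.49435501066563), np.float64(-0.031297951481820865))
```

The wrist view puts the cover holes within about 0.5 mm of the threaded holes, and the top view agrees. I'll look at the scene once more before handing in.

View pics/k_scene.png

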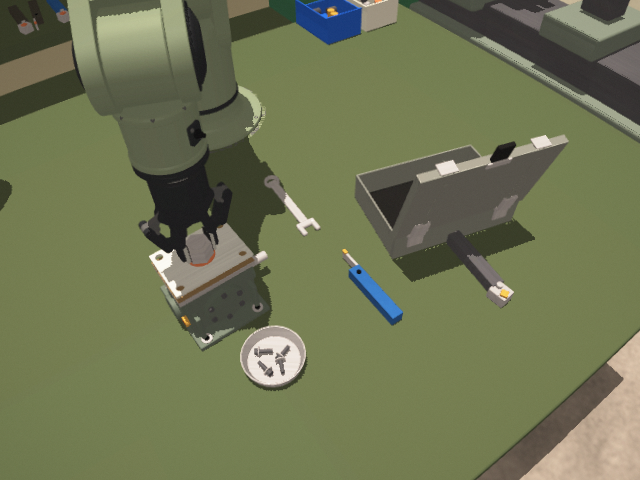

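The lid still rests back on its stop (tab at (503,152)). The tools and dish haven't moved, and the cover hovers over the port. Handing in.

Run:
```python
from h import *
finish_job(); s=read_state(); print(s["time"],s["eef_pos"],s["finger_gap"],s["ft_force"])
```

```text
the job is handed in; nothing more can be done
the job is handed in; nothing more can be done
```

I opened the case lid onto its stop, lifted the cover out by its plug, and handed the job in with the cover held level over the gearbox port. No verdict is reported. The last clock reading was about 21 s, against the 64 s limit.

- **Height and level:** the cover's underside is about 10.5 mm above the gasket, and the tool axis reads vertical. The plug is still gripped, with a 34.8 mm finger gap, and no contact showed on the way down.
- **Hole alignment:** the wrist camera puts the cover holes within about 0.5 mm of the threaded holes, and the top camera within about 0.8 mm. The scene camera disagreed by up to 1.8 mm in x. I trusted the other two because its view is oblique, and all of them are inside the 3.5 mm limit.
- **Lid and surroundings:** the last scene picture shows the lid still resting back on its stop. The hand tools and screw dish look unmoved; I judged both by eye in the picture rather than measuring them.

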